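# Draw the spacer disc out of the compaction mould

## Robot

A 7-joint arm with a two-finger parallel gripper is mounted at the origin on the work surface; the furniture and walls round the work are solid. World frame = base frame: x ahead of the robot, y to its left, z up, the work surface at z = 0. Lengths are in m, angles in rad, forces in N, time in s.
With the tool pointing down it reaches from about 0.425 to 0.875 m from the base axis. Payload 4.7 kg.
Tool frame: the origin (TCP) lies between the finger pads; the fingertips stand 17 mm ahead of it and the grasp point (between the pads) lies 2 mm behind it; z points along the fingers, y is the direction in which the jaws open and shut (so a half turn about z gives the same grasp; the last joint's range is limited). The gripper opens to 85 mm and grips with 20 to 120 N. Pads are 22 mm wide; open, the fingers measure 114 mm over their backs; the gripper's body (76 mm by 85 mm) begins 54 mm behind the grasp point. The pads swing forward as they close: fully open they stand 13 mm farther back than shut.
Start: joints at [1.21, 0.321, -0.07, 1.45, 0.023, 1.371, -0.057], TCP at [0.238, -0.605, 0.248] pointing down, gripper open.
Joint ranges: [-2.86, 2.86], [-0.3, 2.09], [-1.38, 1.24], [0.06, 2.45], [-1.56, 4.7], [0.09, 2.05], [-2.69, 2.69]. Speed limits (rad/s): [2.57, 2.57, 3.14, 3.14, 3.14, 3.14, 3.14].

## Interface

Orientations are given as a unit quaternion [x, y, z, w].
In Python, from plant import sense, get_image, sign_off gives the robot as it stands.
- The arm moves only by the shell command python3 -m pendant 'ROWS' [OPENING] [FORCE]. ROWS is JSON, a list of rows, each a list of 4 numbers: the shift along the tool's x, y, z in cm, then the turn about the tool's z in rad. In form: [[dx, dy, dz, turn], ...]. A call has 1 to 10 rows; each row shifts and turns the commanded pose from where the row before left it, along the tool's axes as they then stand; what a row does not reach is not made up. A row lasts 1/8 s, in which the tool goes at most 62.5 mm and 10.7 degrees, less where a joint would pass 70% of its speed; a pose out of reach is approached as far as the arm can. A call with a gripper value outside its range is refused whole. OPENING is the opening, from 0 (shut) to 1 (fully open), set as the call begins (- or left out, the last holds). The fingers move at their own pace and stop on an object; FORCE is the grip in N (left out, the last holds). Time passes only in rows, so rows that do not move let the fingers close. It gives the time, the measured TCP pose, the force and the opening at its end, in the units of the state.
- sense(): the state, without advancing time (a new reading comes with each control period).
- get_image(name): name is "side" or "top"; returns a dict with "frame" (384x512x3 uint8, red, green, blue), "fovy" (degrees; the focal length in pixels is half the picture's height over the tangent of half this angle, whatever the lens; pixels are square), "cx", "cy" (the principal point, pixels), "pose" (4x4, takes a point from camera to world coordinates). Camera axes: x right, y up, looking along -z (the intrinsics and any distortion apply to the point x, -y, -z); pixel columns grow to the right and rows downward; lengths in m; the calibration is good to about 2 mm. A picture is of the moment at which its call begins. There is no depth.
- sign_off(): hands the job in, once; it reports no verdict.
The state is a dict: "t": time; "joint_positions": joint angles; "joint_velocities": joint speeds; "effort": joint torques, N m; "ee_pos": TCP position; "orientation": TCP orientation; "contact_force": force on the tool from outside, world axes, zero at the start; "moment": the same for the moment, N m; "opening": finger opening in m.
Only numpy, scipy, OpenCV 4.12 (cv2) and the standard library are available. Lean on these libraries where they do the work, as an engineer would, in place of code of your own. Each camera call takes 0.05 s, during which the arm holds its last target.

## Task

The spacer disc sits at the bottom of the deep steel mould. Take the two-pronged draw hook from its tube stand, catch the disc's hinged wire bail with it and draw the disc straight up out of the mould, gently and by feel (about 25 N is too much for the bail, the mould or the glass, and the fingers must not touch the disc), then set the disc flat on the glass plate, wholly on it. Unhook, and put the hook back upright in its stand, leaving the stopwatch, the brass weight and the small cup where they are.

Things in the scene. Friction and masses are not known exactly. Their poses are not given: they have to be found in the camera images.
- mould: Fixed steel mould, open at the top: cylinder 88 mm outside (94 mm at the rim bead) on a 110 x 110 x 10 mm base. Bore 72 mm wide, floor 12 mm above the origin (centre of the base's underside; z up). Three spring plungers in its wall grip the disc's rim at the bottom: drawing it takes roughly 5 to 12 N besides its weight over the first 20 mm, then it is free.
- mould_mouth (a point): Centre of the mould's mouth, 115 mm above the mould's origin; axes as the mould's.
- disc_top (a point): Centre of the upper face of the loose spacer disc: aluminium, 68 mm diameter, 25 mm thick, 0.3 to 0.5 kg. At the start the disc lies on the bore's floor, this face 37 mm above the mould's origin. z: up, normal to the disc; x: along the bail's hinge axis.
- disc_hinge (a point): Point of the disc on the bail's hinge axis (its x), 4 mm above the face centre. The bail is an arch of 5 mm steel wire: bar centre line 22 mm from the axis, straight over x = -14 to +14 mm, legs at x = -20 and +20 mm. It swings about x, stays where left, and leans to +y or -y by up to 0.6 rad (stops: 0.75); the lean is not measured: feel or see it.
- hook_grip (a point): Centre of the wooden handle of the loose draw hook (0.16 kg): 30 mm along x, 20 mm along y (grip it across y), 56 mm tall. z up along the tool. Below it a collar 40 mm wide, 4 mm thick, underside 32 mm below this point, with a domed boss 33 mm wide, 16 mm deep under it; then a 6 mm shank, clamped at a length that differs each time (see stand): prongs 142 to 162 mm below this point.
- stand: Fixed tube holding the hook upright, collar on its rim: 44 mm outside, 36 mm inside, rim 146 mm above its origin (centre of the underside), foot 90 mm wide. The hook's two prongs hang inside: 4 mm wire, reaching 12 mm (centre line) to the hook's +y and -y, tips turned up, tops 7 mm above the prongs' centre line; 7 mm of clear prong beside the shank. Their depth is not measured: feel or see it.
- glass_plate: Fixed flat glass plate, 100 mm along its x, 130 mm along its y, 9 mm thick; origin: centre of its underside.
- stopwatch: Bystander: grey bench stopwatch, 70 x 62 x 18 mm, loose; origin: centre of its underside.
- brass_weight: Bystander: brass knob weight, 32 mm diameter, 46 mm tall, loose; origin: centre of its underside.
- sample_cup: Bystander: small round metal cup full of dark soil, 58 mm diameter, 40 mm tall, loose; origin: centre of its underside.
There are look-alikes about, which are no part of the job. What is meant by the part that bears hook_grip is not orange or purple, and is the smaller of those in its own colour.

How it is judged:
On the way:
1. the disc hangs on the hook, drawn clear above the mould's mouth (z of disc_top in the frame of mould above 0.14 m and contact force between hook and disc above 1 N), for 0.1 s.
At the end, for the whole second after the job is handed in: the disc lies flat (within 0.08 rad) on the glass plate, no part of it over the plate's edge (centre within 17 mm across and 32 mm along the plate), off the hook; the hook stands upright in its stand with its collar down on the rim (within 4 mm and 0.06 rad) (x of disc_top in the frame of glass_plate between -0.017 and 0.017 m and y of disc_top in the frame of glass_plate between -0.032 and 0.032 m and z of disc_top in the frame of glass_plate between 0.03 and 0.038 m and angle between disc_top's own z axis and vertical below 0.08 rad and horizontal distance between hook_grip and stand below 0.008 m and z of hook_grip in the frame of stand below 0.182 m and angle between hook_grip's own z axis and vertical below 0.06 rad and contact force between hook and disc below 0.1 N); the robot touches nothing.
It fails at once if the hook presses or pulls on the disc or its bail with more than 25 N (contact force between hook and disc above 25 N).
It fails at once if the hook presses on the mould with more than 25 N (contact force between hook and mould above 25 N).
It fails at once if the glass plate is loaded with more than 25 N (contact force between glass_plate and anything else above 25 N).
It fails at once if the fingers touch the disc or its bail (contact force between the fingers and disc above 0.5 N).
It fails at once if the stopwatch, the brass weight or the cup is moved (15 mm) (distance of any of stopwatch, brass_weight, sample_cup from where it was at the start of the episode above 0.015 m).
It also fails if it takes over 64 s, if anything falls off the work surface, if the arm or the gripper's body presses on something with over 40 N, if the wrist force passes 120 N, or if a joint passes its speed limit or range.

## Working session

There is one attempt and no reset: what is moved stays moved. The work goes in short steps, Python scripts to look and compute and a shell command to move; the robot and the scene stay as the last step left them, time stands still between calls to the robot, and variables do not carry over. Pictures are saved under pics/ and viewed, and the job is handed in when it is done.

```bash
ls; mkdir -p pics; python3 - <<'E'
from plant import sense,get_image
import cv2,numpy as np
s=sense();print(s)
for n in("side","top"):
    g=get_image(n);cv2.imwrite(f"pics/{n}0.png",cv2.cvtColor(g["frame"],cv2.COLOR_RGB2BGR));print(n,{k:v for k,v in g.items() if k!="frame"})
E
```

```text
pics
{'t': 0.0, 'joint_positions': array([ 1.21011292,  0.32184108, -0.07009599,  1.45167951,  0.02258252,
        1.37079833, -0.05689718]), 'joint_velocities': array([-6.68958127e-04,  1.77081268e-03,  2.76093895e-04,  3.91658199e-05,
        9.14208985e-04, -2.54887135e-04, -6.97431185e-04]), 'effort': array([-5.95046531e-04, -4.93586612e+01, -3.82639887e-01, -3.14333332e+01,
        1.28247065e-02,  1.11823188e-02,  3.74779674e-06]), 'ee_pos': array([ 0.2377275 , -0.60442099,  0.24720955]), 'orientation': array([ 9.82489242e-01,  1.86316796e-01, -2.18777874e-04, -9.44596338e-04]), 'contact_force': array([-1.49660123, -0.65059549,  0.64532748]), 'moment': array([ 0.03868307, -0.01011216, -0.00345962]), 'opening': 0.0854655688536654}
side {'fovy': 48.56638198175575, 'cx': 259.0398682961249, 'cy': 188.2840663938248, 'pose': array([[-0.88679088,  0.2516025 , -0.38768302,  0.14145114],
       [-0.46161454, -0.52332822,  0.71626782,  0.65680692],
       [-0.02267068,  0.81413989,  0.58022606,  0.81074105],
       [ 0.        ,  0.        ,  0.        ,  1.        ]])}
top {'fovy': 54.80678873983309, 'cx': 256.88081431727863, 'cy': 192.79291810704126, 'pose': array([[ 0.00920866,  0.98349938, -0.18067695,  0.35069997],
       [-0.99979059,  0.00575341, -0.01963864, -0.18518163],
       [-0.01827508,  0.18081996,  0.98334641,  1.35463095],
       [ 0.        ,  0.        ,  0.        ,  1.        ]])}
```

View pics/side0.png

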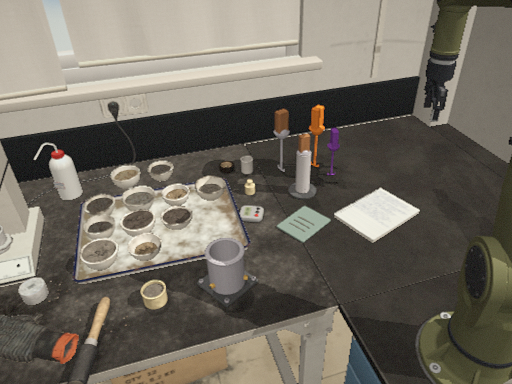

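View pics/top0.png

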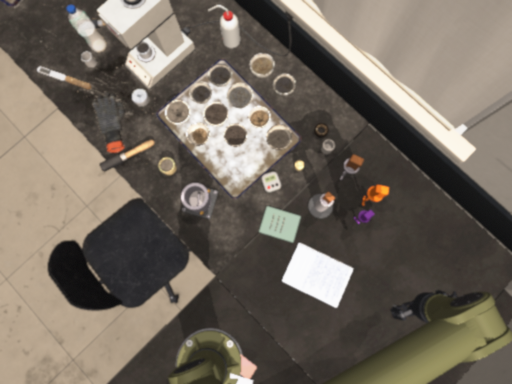

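```bash
python3 - <<'E'
import cv2
s=cv2.imread("pics/side0.png");t=cv2.imread("pics/top0.png")
cv2.imwrite("pics/c1.png",cv2.resize(s[95:310,190:370],None,fx=2.7,fy=2.7,interpolation=cv2.INTER_CUBIC))
cv2.imwrite("pics/c2.png",cv2.resize(t[110:270,170:400],None,fx=3.4,fy=3.4,interpolation=cv2.INTER_CUBIC))
E
```

```text
(no output)
```

View pics/c1.png

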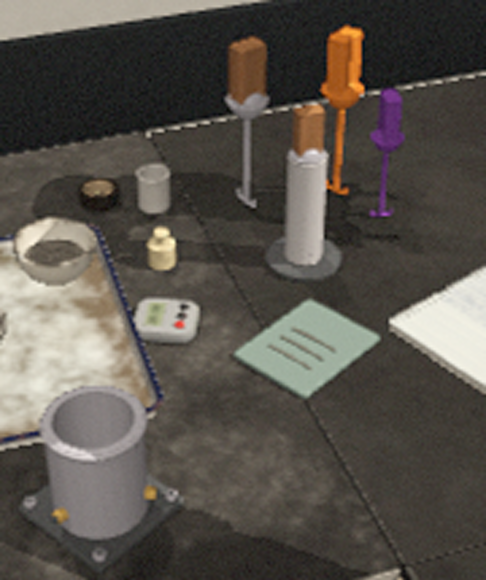

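View pics/c2.png

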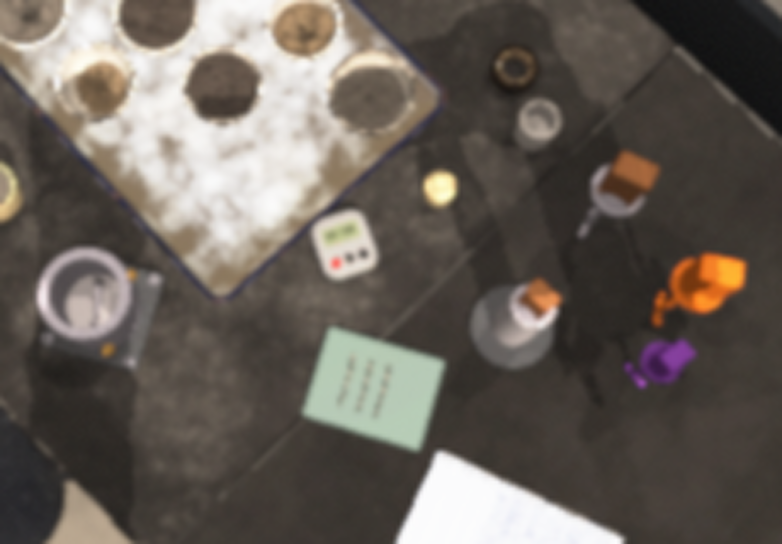

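```bash
cat > h.py <<'E'
import numpy as np,cv2,glob
from plant import sense,get_image
def cam(g):
    f=g["frame"].shape[0]/2/np.tan(np.radians(g["fovy"])/2)
    return f,g["cx"],g["cy"],np.array(g["pose"])
def ray(g,uv):
    f,cx,cy,P=cam(g);uv=np.atleast_2d(uv).astype(float)
    d=np.c_[(uv[:,0]-cx)/f,-(uv[:,1]-cy)/f,-np.ones(len(uv))]@P[:3,:3].T
    return P[:3,3],d
def onz(g,uv,z):
    o,d=ray(g,uv);return o+d*((z-o[2])/d[:,2])[:,None]
def proj(g,X):
    f,cx,cy,P=cam(g);c=(np.atleast_2d(X)-P[:3,3])@P[:3,:3]
    return np.c_[cx+f*c[:,0]/-c[:,2],cy-f*c[:,1]/-c[:,2]]
def snap(n,tag,box=None,s=1):
    g=get_image(n);im=cv2.cvtColor(g["frame"],cv2.COLOR_RGB2BGR)
    if box: x0,x1,y0,y1=box;im=im[y0:y1,x0:x1]
    cv2.imwrite(f"pics/{tag}.png",cv2.resize(im,None,fx=s,fy=s,interpolation=cv2.INTER_CUBIC));return g
E
python3 - <<'E'
from h import *
for n in("side","top"):
    g=get_image(n);hsv=cv2.cvtColor(g["frame"],cv2.COLOR_RGB2HSV)
    m=cv2.inRange(hsv,(60,25,90),(95,120,255))
    box=(270,340,195,250) if n=="side" else (250,310,200,250)
    k=np.zeros_like(m);k[box[2]:box[3],box[0]:box[1]]=m[box[2]:box[3],box[0]:box[1]]
    k=cv2.morphologyEx(k,cv2.MORPH_CLOSE,np.ones((5,5)))
    c=max(cv2.findContours(k,0,2)[0],key=cv2.contourArea)
    w=onz(g,c[:,0],0.009)
    r=cv2.minAreaRect((w[:,:2]*1000).astype(np.float32));print(n,"plate",r)
    m=cv2.inRange(hsv,(4,90,60),(14,190,255))
    box=(292,316,125,160) if n=="side" else (310,345,185,215)
    k=np.zeros_like(m);k[box[2]:box[3],box[0]:box[1]]=m[box[2]:box[3],box[0]:box[1]]
    c=max(cv2.findContours(k,0,2)[0],key=cv2.contourArea);print("handle",cv2.boundingRect(c),cv2.minAreaRect(c))
    print([tuple(np.round(x).astype(int)) for x in cv2.boxPoints(cv2.minAreaRect(c))], onz(g,cv2.minAreaRect(c)[0],0.18))
E
```

```text
side plate ((481.0963439941406, -235.02197265625), (129.56802368164062, 101.9043960571289), 73.4398422241211)
handle (298, 133, 13, 20) ((304.0, 142.5), (12.0, 19.0), 0.0)
[(np.int64(298), np.int64(152)), (np.int64(298), np.int64(133)), (np.int64(310), np.int64(133)), (np.int64(310), np.int64(152))] [[ 0.55053141 -0.38969297  0.18      ]]
top plate ((457.13922119140625, -264.94720458984375), (60.88418960571289, 75.90882873535156), 52.91090393066406)
handle (323, 191, 13, 12) ((328.7500305175781, 197.25001525878906), (11.31370735168457, 9.192387580871582), 45.0)
[(np.int64(322), np.int64(197)), (np.int64(328), np.int64(190)), (np.int64(336), np.int64(198)), (np.int64(330), np.int64(205))] [[ 0.5533397 -0.3923566  0.18     ]]
```

```bash
python3 - <<'E'
from h import *
g=get_image("top");hsv=cv2.cvtColor(g["frame"],cv2.COLOR_RGB2HSV)
print(hsv[225,270],hsv[212,275],hsv[235,285])
m=cv2.inRange(hsv,(50,15,90),(100,160,255));k=np.zeros_like(m);k[200:250,250:310]=m[200:250,250:310]
k=cv2.morphologyEx(k,cv2.MORPH_CLOSE,np.ones((7,7)))
c=max(cv2.findContours(k,0,2)[0],key=cv2.contourArea);w=onz(g,c[:,0],0.009);print(cv2.minAreaRect((w[:,:2]*1000).astype(np.float32)))
snap("top","mt",(170,230,165,225),10); snap("side","ms",(190,260,225,310),8);snap("top","st",(300,350,180,225),14);snap("side","ss",(280,325,125,205),8)
E
```

```text
[ 48  26 176] [ 59  28 203] [ 60  27 205]
((484.2970886230469, -241.32489013671875), (132.60806274414062, 102.99313354492188), 73.5535659790039)
```

View pics/mt.png

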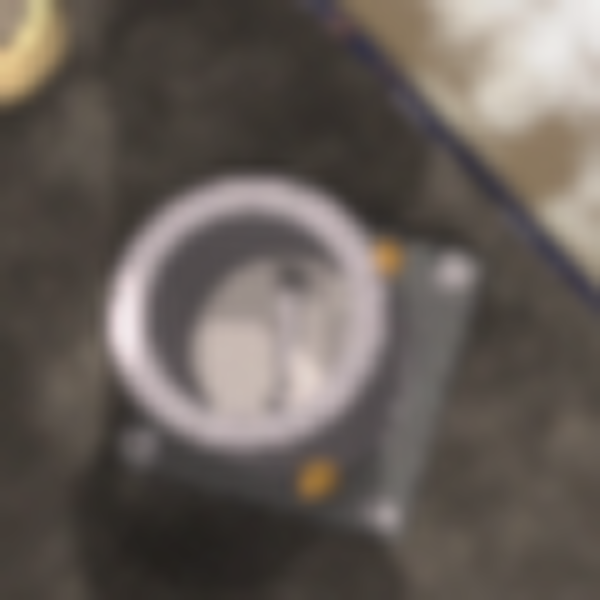

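View pics/ms.png

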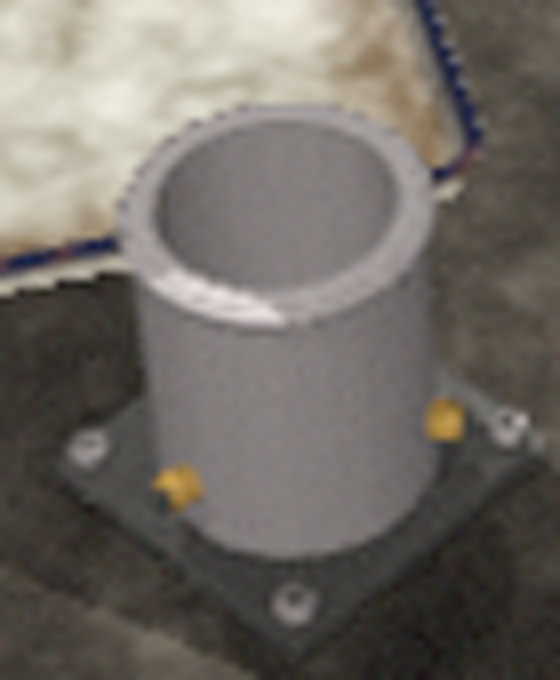

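View pics/st.png

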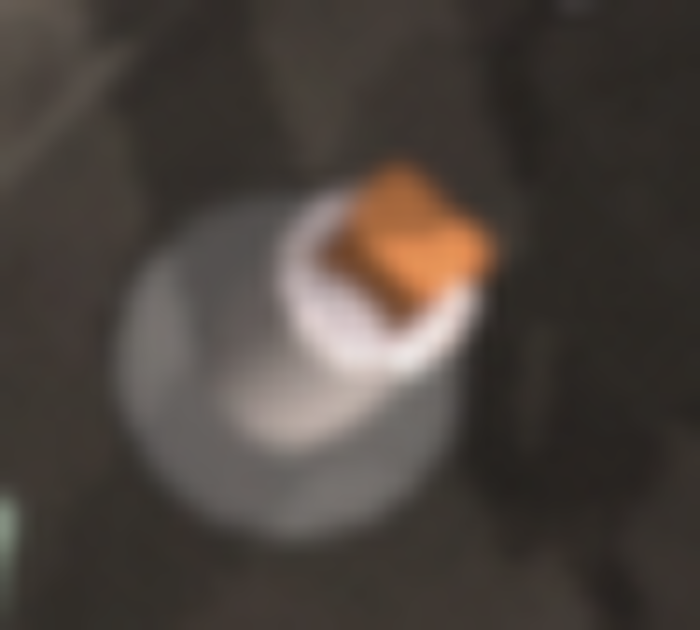

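View pics/ss.png

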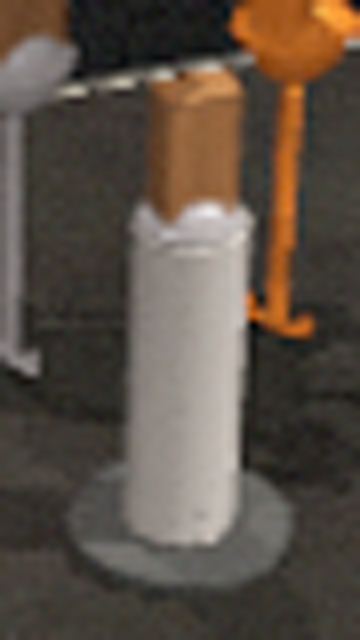

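```bash
python3 - <<'E'
from h import *
s=get_image("side");t=get_image("top")
def tri(us,ut):
    o1,d1=ray(s,us);o2,d2=ray(t,ut);d1=d1[0]/np.linalg.norm(d1);d2=d2[0]/np.linalg.norm(d2)
    A=np.c_[d1,-d2];x=np.linalg.lstsq(A,o2-o1,rcond=None)[0];p=o1+x[0]*d1;q=o2+x[1]*d2;return (p+q)/2,np.linalg.norm(p-q)
print("mould rim tri",tri((224.9,251.7),(194.5,196.2)),onz(s,(224.9,251.7),.115),onz(t,(194.5,196.2),.115))
# rim radius check
for a in [(180.5,196.2),(208.5,196.2),(194.5,182.5),(194.5,210)]: print(onz(t,a,.113))
print("foot top",onz(t,(320.4,206.2),.004),"side",onz(s,(280+179/8,125+524/8),.004))
print("collar top",onz(t,(327.1,199.9),.15))
# handle top in top view and side view
print("handletop",onz(t,np.array([(400,165),(495,250),(405,320),(320,250)])/14+[300,180],.206))
print("handletop side",onz(s,np.array([(150,82),(185,70),(243,82),(207,92)])/8+[280,125],.206))
print("corner plates")
# bolts of mould base z~.012
print("bolts top",onz(t,np.array([(455,270),(140,445),(383,515)])/10+[170,165],.012))
print("bolts side",onz(s,np.array([(88,447),(293,605),(510,427)])/8+[190,225],.012))
E
```

```text
mould rim tri (array([0.56568801, 0.0530791 , 0.10792902]), np.float64(0.0020197713746501985)) [[0.56038184 0.0589799  0.115     ]] [[0.56541355 0.05214096 0.115     ]]
[[0.5654709 0.1005145 0.113    ]]
[[0.56604863 0.00460069 0.113     ]]
[[0.61355407 0.05442516 0.113     ]]
[[0.51827081 0.05063468 0.113     ]]
foot top [[ 0.55016464 -0.39197918  0.004     ]] side [[ 0.54851257 -0.38885305  0.004     ]]
collar top [[ 0.54965028 -0.39201926  0.15      ]]
handletop [[ 0.56628449 -0.38766031  0.206     ]
 [ 0.54704919 -0.40835518  0.206     ]
 [ 0.53106632 -0.38786894  0.206     ]
 [ 0.54681069 -0.3693061   0.206     ]]
handletop side [[ 0.56435712 -0.38012803  0.206     ]
 [ 0.55628208 -0.39417786  0.206     ]
 [ 0.53338905 -0.39463151  0.206     ]
 [ 0.5424461  -0.38192877  0.206     ]]
corner plates
bolts top [[ 0.5994754  -0.00538075  0.012     ]
 [ 0.53349133  0.10854775  0.012     ]
 [ 0.50831216  0.01829496  0.012     ]]
bolts side [[0.62209777 0.08554949 0.012     ]
 [0.53287142 0.11020405 0.012     ]
 [0.50822094 0.02003653 0.012     ]]
```

```bash
python3 - <<'E'
from h import *
a=[];
for i in range(6): a.append(get_image("side")["frame"].astype(float)); 
b=[get_image("top")["frame"].astype(float) for i in range(6)]
S=np.mean(a,0);T=np.mean(b,0)
def c(I,x0,x1,y0,y1,f,n):
    p=I[y0:y1,x0:x1];p=np.clip((p-p.min())/(np.percentile(p,99.5)-p.min())*255,0,255).astype(np.uint8)
    return cv2.resize(cv2.cvtColor(p,cv2.COLOR_RGB2BGR),None,fx=f,fy=f,interpolation=cv2.INTER_CUBIC)
A=c(S,292,316,128,158,19,"");B=c(T,182,208,182,212,19,"")
C=c(T,316,342,184,214,19,"")
cv2.imwrite("pics/hs.png",A);cv2.imwrite("pics/bt.png",B);cv2.imwrite("pics/ht.png",C)
E
```

```text
(no output)
```

View pics/hs.png

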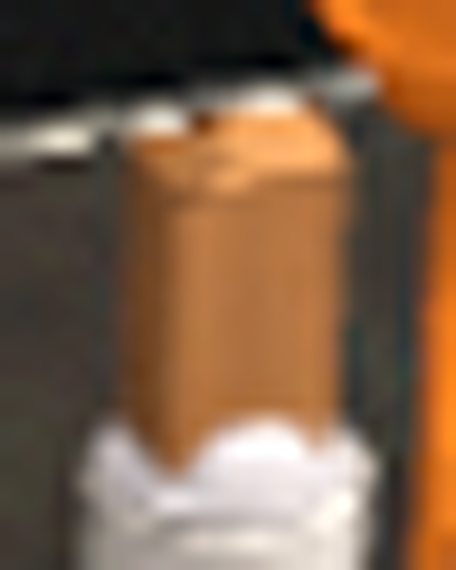

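View pics/bt.png

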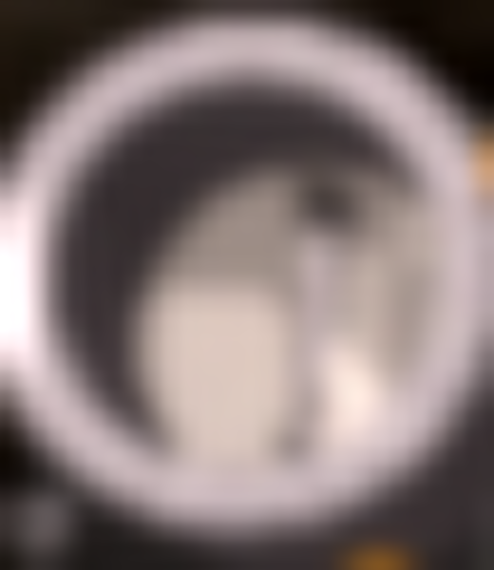

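View pics/ht.png

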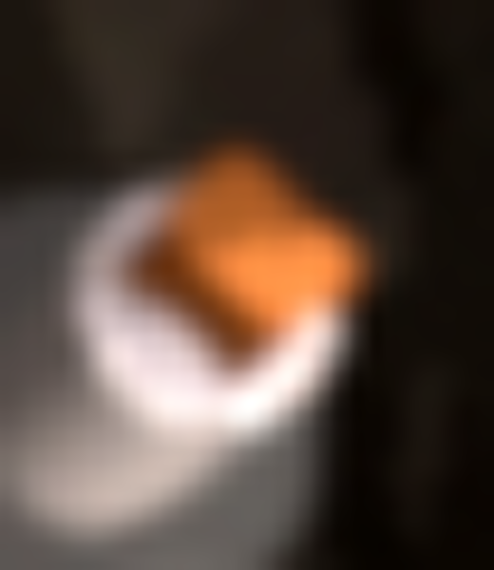

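```bash
python3 - <<'E'
from h import *
b=[get_image("top") for i in range(4)];g=b[0];T=np.mean([x["frame"].astype(float) for x in b],0)
x0,y0,f=182,182,19
def Z(X): return (proj(g,X)+0.5-[x0,y0])*f
p=T[y0:212,x0:208].mean(2);p=np.clip((p-40)/(230-40),0,1)**0.8*255
im=cv2.resize(cv2.cvtColor(p.astype(np.uint8),cv2.COLOR_GRAY2BGR),None,fx=f,fy=f,interpolation=cv2.INTER_CUBIC)
raw=im.copy()
c=np.array([.5655,.0525]);th=np.linspace(0,2*np.pi,80)
def circ(r,z,col): cv2.polylines(im,[Z(np.c_[c[0]+r*np.cos(th),c[1]+r*np.sin(th),0*th+z]).astype(np.int32)],True,col,1)
circ(.047,.111,(0,0,255));circ(.036,.115,(0,255,0));circ(.034,.037,(255,0,0))
print(Z([[*c,.037],[*c,.063]]))
cv2.imwrite("pics/ov.png",np.hstack([im,raw])[:, :988][:, :].repeat(1,0)[:570,:988] if False else cv2.resize(np.hstack([im,raw]),(790,456)))
for z in(.055,.06,.063):
  print(z,onz(g,np.array([(310,215),(335,400)])/f+[x0-.5,y0-.5],z))
E
```

```text
[[320.51283894 349.2433207 ]
 [296.32970266 326.68056166]]
0.055 [[0.58816992 0.05220989 0.055     ]
 [0.55294443 0.04616388 0.055     ]]
0.06 [[0.58725631 0.05129659 0.06      ]
 [0.55216634 0.04527384 0.06      ]]
0.063 [[0.58670815 0.05074861 0.063     ]
 [0.55169949 0.04473981 0.063     ]]
```

View pics/ov.png

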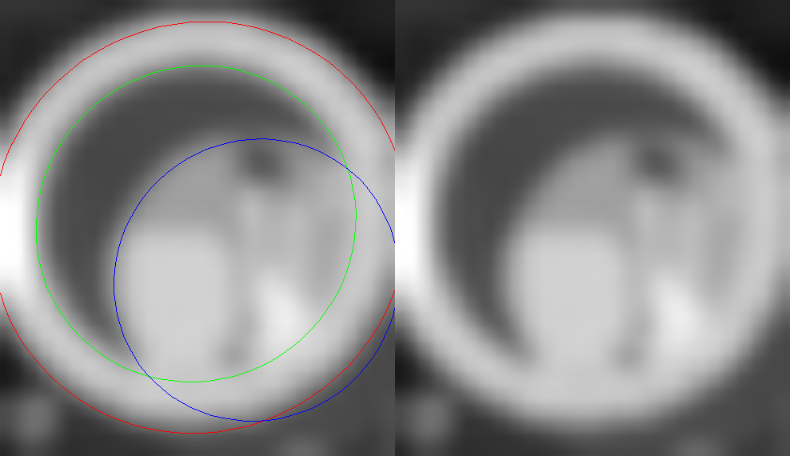

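```bash
python3 - <<'E'
from h import *
T=np.mean([get_image("top")["frame"].astype(float) for i in range(8)],0)
np.save("T.npy",T)
p=T[188:208,187:207]
up=cv2.resize(p,None,fx=30,fy=30,interpolation=cv2.INTER_LANCZOS4)
bl=cv2.GaussianBlur(up,(0,0),35);u=up+1.2*(up-bl)
u=np.clip((u-60)/(250-60),0,1)*255
cv2.imwrite("pics/us.png",cv2.cvtColor(u.astype(np.uint8),cv2.COLOR_RGB2BGR))
print(p.mean(2).round().astype(int))
E
```

```text
[[158 130 105  91  84  82  82  81  82  82  83  84  90 104 130 160 178 176
  156 121]
 [129  99  84  81  80  80  81  81  82  83  83  84  85  87  98 129 163 179
  176 150]
 [101  84  80  79  79  80  81  85  91  95  94  93  95  96  98 109 140 171
  183 173]
 [ 85  79  79  79  79  83  93 105 118 122 113 101 102 113 120 119 128 160
  182 181]
 [ 80  78  78  78  83  98 119 132 139 138 120  97  93 109 129 136 140 158
  176 178]
 [ 79  78  78  82  96 119 137 144 145 142 128 111 102 112 133 146 156 166
  177 179]
 [ 80  78  79  91 115 135 144 146 146 145 143 145 135 134 144 151 161 167
  176 182]
 [ 81  79  85 107 131 143 146 147 147 147 153 165 157 153 160 159 162 167
  177 183]
 [ 81  81  96 126 146 152 153 153 152 150 154 168 163 162 168 161 156 161
  175 182]
 [ 82  85 112 149 168 172 173 173 170 160 155 166 165 166 170 160 153 161
  175 180]
 [ 83  93 129 166 182 186 186 186 184 175 163 168 167 168 171 161 154 164
  178 180]
 [ 84  97 137 171 186 188 188 189 188 183 169 171 176 176 174 162 156 168
  180 178]
 [ 86  98 138 172 186 189 189 189 189 184 171 176 191 191 180 164 160 172
  181 170]
 [ 91  98 135 170 185 188 188 189 189 185 172 177 199 205 192 172 168 177
  178 160]
 [102  95 125 164 184 188 188 189 189 185 171 171 197 212 205 185 177 178
  166 139]
 [128 103 112 153 180 188 189 189 188 182 166 165 194 211 206 192 185 176
  151 115]
 [160 134 118 140 171 186 188 189 185 172 159 169 194 205 199 191 183 164
  129  96]
 [178 166 148 144 166 183 186 186 182 164 150 167 188 193 189 182 166 137
  104  84]
 [173 179 173 168 176 182 181 180 180 172 166 174 184 182 170 157 134 106
   86  80]
 [143 162 171 177 183 184 181 180 181 181 179 176 174 167 146 122 101  86
   81  80]]
```

View pics/us.png

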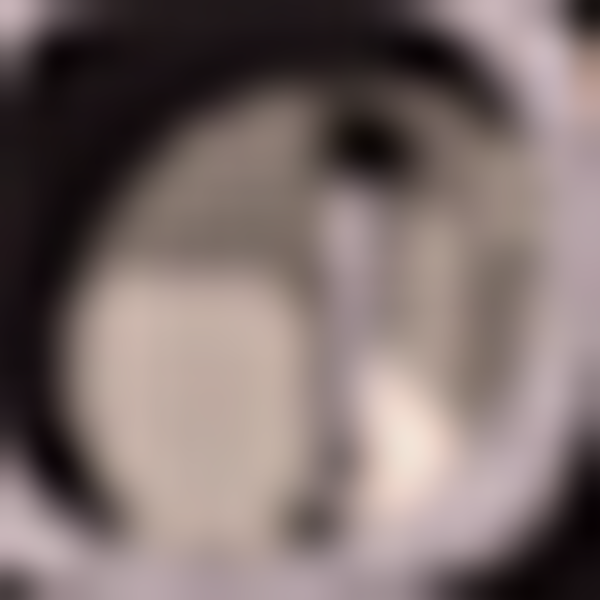

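```bash
python3 - <<'E'
from h import *
g=get_image("top")
a=onz(g,np.array([(370,140),(315,525)])/30+[186.5,187.5],.041);print(a,a.mean(0),np.degrees(np.arctan2(*(a[0]-a[1])[[1,0]])))
for z in(.059,.063):
  a=onz(g,np.array([(345,190),(345,470)])/30+[186.5,187.5],z);print(z,a,a.mean(0),np.linalg.norm(a[0]-a[1]))
print(sense()["t"])
E
```

```text
[[0.59313747 0.05116452 0.041     ]
 [0.54617096 0.05601071 0.041     ]] [0.56965421 0.05358761 0.041     ] -5.891154503767254
0.059 [[0.58375398 0.05067951 0.059     ]
 [0.55009131 0.04939828 0.059     ]] [0.56692264 0.0500389  0.059     ] 0.033687051430940904
0.063 [[0.58303448 0.04995133 0.063     ]
 [0.54947572 0.04867407 0.063     ]] [0.5662551 0.0493127 0.063    ] 0.03358304943403127
1.8
```

```bash
python3 - <<'E'
from h import *
g=get_image("side")
print(onz(g,[(314.8,165.4),(331,174),(281.9,169.8)],0.0)[:,:2], "weight,watch",onz(g,[(250,193),(252,214)],.01)[:,:2])
s=sense();print(s["ee_pos"])
E
```

```text
[[ 0.56983425 -0.55294107]
 [ 0.49994724 -0.52550443]
 [ 0.66252657 -0.47716053]] weight,watch [[ 0.69053959 -0.29611688]
 [ 0.6342692  -0.2049851 ]]
[ 0.23793178 -0.60489589  0.24831221]
```

```bash
python3 -m pendant '[[0,0,-4,0],[4,-1,-1,0],[4.5,-1,0,0],[4.5,-1,0,0],[4.5,-1,0,0],[4.5,-1,0,0],[4.5,-1,0,0],[4.5,-1,0,0],[3,-0.7,0,0],[0,0,0,0]]' 0.6 60
```

```text
t: 3.1
ee_pos: [0.529, -0.4055, 0.298]
orientation: [0.982, 0.189, 0.001, -0.001]
contact_force: [-0.4, -0.5, -0.3]
opening: 0.051
```

```bash
cat > g.py <<'E'
import sys
from h import *
from scipy.spatial.transform import Rotation as R
# goal in tool axes: args x y z yaw_of_tool_x(deg)
s=sense();r=R.from_quat(s["orientation"]);M=r.as_matrix()
yaw=np.degrees(np.arctan2(M[1,0],M[0,0]))
print("t",round(s["t"],2),"pos",s["ee_pos"].round(4),"yaw",yaw.round(2),"z",M[:,2].round(3),"F",s["contact_force"].round(2),"M",s["moment"].round(3),"open",round(s["opening"],4))
if len(sys.argv)>3:
    d=np.array([float(a) for a in sys.argv[1:4]])-s["ee_pos"]
    print("tool shift cm",(M.T@d*100).round(2))
    if len(sys.argv)>4: print("turn",round(-np.radians(float(sys.argv[4])-yaw),3))
E
python3 g.py .5495 -.391 .176 48
```

```text
t 3.1 pos [ 0.529  -0.4055  0.298 ] yaw 21.82 z [ 0.001  0.002 -1.   ] F [-0.39 -0.46 -0.31] M [0.008 0.046 0.008] open 0.051
tool shift cm [ 2.42 -0.57 12.21]
turn -0.457
```

```bash
python3 -m pendant '[[2.4,-0.6,0,0],[0,0,0,-0.153],[0,0,0,-0.152],[0,0,0,-0.152],[0,0,2,0],[0,0,2,0],[0,0,0,0]]'; python3 g.py .5495 -.391 .176 48; python3 - <<'E'
from h import *
snap("side","a1s",(260,340,70,210),4.2);snap("top","a1t",(280,380,140,240),5.5)
E
```

```text
t: 3.98
ee_pos: [0.5445, -0.394, 0.2546]
orientation: [0.915, 0.403, -0.002, -0.002]
contact_force: [-0.9, -0.1, -0.2]
opening: 0.0515
t 3.98 pos [ 0.5445 -0.394   0.2546] yaw 47.56 z [-0.005  0.003 -1.   ] F [-0.85 -0.07 -0.22] M [-0.014  0.047  0.008] open 0.0515
tool shift cm [0.56 0.21 7.86]
turn -0.008
```

View pics/a1s.png

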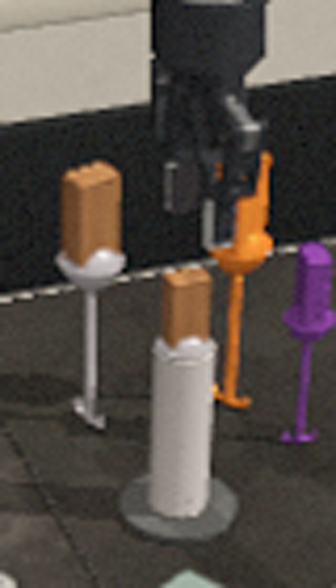

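View pics/a1t.png

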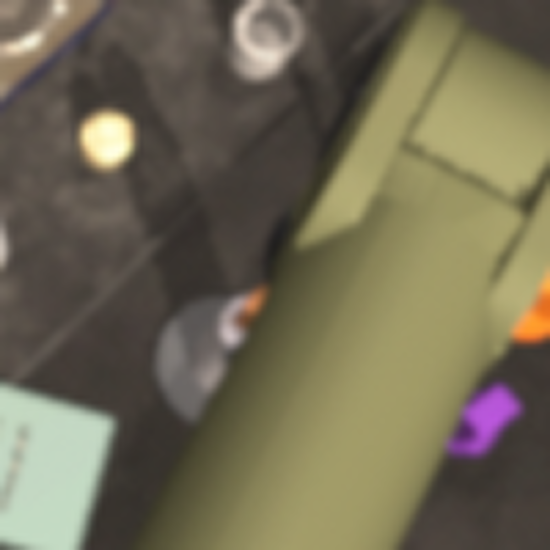

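```bash
python3 -m pendant '[[0.5,0.2,0,0],[0,0,1.5,0],[0,0,1.5,0],[0,0,1.5,0],[0,0,0,0]]'; python3 g.py .5495 -.391 .176 48; python3 - <<'E'
from h import *
snap("side","a2s",(280,330,90,180),6.2)
E
```

```text
t: 4.7
ee_pos: [0.55, -0.3916, 0.2108]
orientation: [0.915, 0.404, -0.001, -0.002]
contact_force: [0.1, -0.6, -0.6]
opening: 0.0513
t 4.7 pos [ 0.55   -0.3916  0.2108] yaw 47.65 z [-0.003  0.002 -1.   ] F [ 0.13 -0.64 -0.57] M [-0.063  0.019 -0.023] open 0.0513
tool shift cm [ 0.01 -0.06  3.48]
turn -0.006
```

View pics/a2s.png

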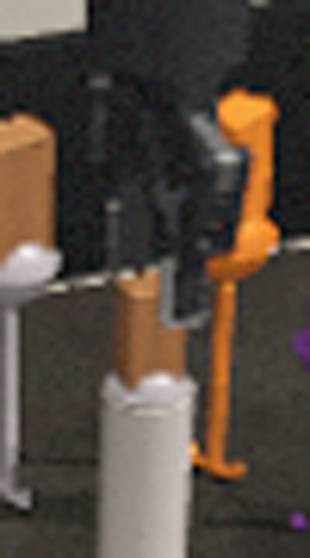

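```bash
python3 -m pendant '[[0,0,1.2,0],[0,0,1.2,0],[0,0,1.1,0],[0,0,0,0]]'; python3 g.py .5495 -.391 .176 48; python3 -m pendant '[[0,0,0,0],[0,0,0,0],[0,0,0,0],[0,0,0,0],[0,0,0,0]]' 0 80; python3 g.py .5495 -.391 .176 48
```

```text
t: 5.25
ee_pos: [0.5504, -0.3917, 0.1766]
orientation: [0.915, 0.404, -0.001, -0.001]
contact_force: [0.6, 0.2, -0.1]
opening: 0.0513
t 5.25 pos [ 0.5504 -0.3917  0.1766] yaw 47.66 z [-0.002  0.001 -1.   ] F [ 0.64  0.23 -0.11] M [0.008 0.003 0.03 ] open 0.0513
tool shift cm [-0.01 -0.11  0.06]
turn -0.006
t: 5.88
ee_pos: [0.5513, -0.3924, 0.179]
orientation: [0.915, 0.404, 0.0, 0.001]
contact_force: [-1.8, -0.2, 4.1]
opening: 0.0191
t 5.88 pos [ 0.5513 -0.3924  0.179 ] yaw 47.65 z [ 0.001 -0.001 -1.   ] F [-1.85 -0.23  4.14] M [-0.044  0.15  -0.002] open 0.0191
tool shift cm [-0.02 -0.23  0.3 ]
turn -0.006
```

```bash
python3 -m pendant '[[0,0,-1,0],[0,0,-1.5,0],[0,0,-2,0],[0,0,-2,0],[0,0,-2,0],[0,0,-2,0],[0,0,-2,0],[0,0,-2,0],[0,0,-1.5,0],[0,0,0,0]]'; python3 g.py; python3 - <<'E'
from h import *
snap("side","a3s",(260,340,50,200),4);
E
```

```text
t: 7.12
ee_pos: [0.5517, -0.3922, 0.3401]
orientation: [0.915, 0.404, 0.001, 0.001]
contact_force: [0.0, 0.4, -1.0]
opening: 0.0192
t 7.12 pos [ 0.5517 -0.3922  0.3401] yaw 47.66 z [ 0.002 -0.002 -1.   ] F [ 0.04  0.41 -1.05] M [-0.017  0.001 -0.007] open 0.0192
```

View pics/a3s.png

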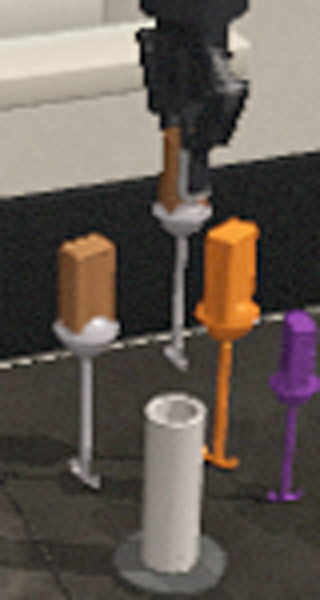

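```bash
python3 - <<'E'
from h import *
S=[get_image("side") for _ in range(3)];g=S[0];I=np.mean([x["frame"].astype(float) for x in S],0)
p=I[95:145,292:320];u=cv2.resize(p,None,fx=12,fy=12,interpolation=cv2.INTER_LANCZOS4);u=u+.8*(u-cv2.GaussianBlur(u,(0,0),14))
cv2.imwrite("pics/a4.png",cv2.cvtColor(np.clip(u,0,255).astype(np.uint8),cv2.COLOR_RGB2BGR))
p=I[140:200,288:320];u=cv2.resize(p,None,fx=10,fy=10,interpolation=cv2.INTER_LANCZOS4)
cv2.imwrite("pics/a5.png",cv2.cvtColor(np.clip(u,0,255).astype(np.uint8),cv2.COLOR_RGB2BGR))
E
```

```text
(no output)
```

View pics/a4.png

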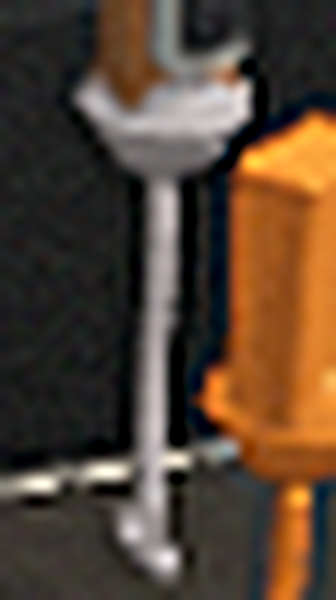

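View pics/a5.png

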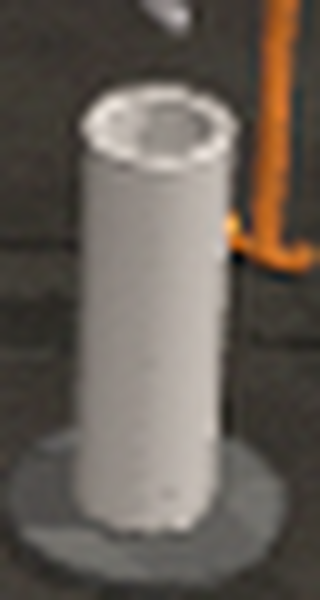

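```bash
python3 - <<'E'
from h import *
g=get_image("side");e=sense()["ee_pos"];print(e)
print("rim",onz(g,(303.5,152),.146))
# z on vertical line through grip: match image row
zs=np.linspace(.15,.36,2101);p=proj(g,np.c_[0*zs+e[0],0*zs+e[1],zs])
def zrow(v): i=np.argmin(abs(p[:,1]-v));return zs[i],p[i]
print("prong",zrow(139.9),"collar mid",zrow(95-.5+100/12),"bossbottom",zrow(94.5+175/12),"expected px of grip",zrow(0))
for z in(e[2]-.001-.034,): print(proj(g,[[e[0],e[1],z]]))
print("camera rim at stand: predicted", proj(g,[[.5495,-.3915,.146]]))
E
```

```text
[ 0.55076018 -0.39190014  0.33712371]
rim [[ 0.55141096 -0.39126701  0.146     ]]
prong (np.float64(0.18769999999999998), array([304.31366124, 139.89489105])) collar mid (np.float64(0.3067), array([305.9587808 , 102.82324681])) bossbottom (np.float64(0.2875), array([305.68068307, 109.08998912])) expected px of grip (np.float64(0.36), array([306.75851629,  84.80175461]))
[[305.89202989 104.32743291]]
camera rim at stand: predicted [[304.11205159 152.10186982]]
```

```bash
python3 -m pendant '[[2,-1.7,0,0],[3.5,-3,0,0],[4,-3.4,0,0],[4,-3.4,0,0],[4,-3.4,0,0],[4,-3.4,0,0],[4,-3.4,0,0],[4,-3.4,0,0],[3.2,-2.8,0,0],[2,-1.8,0,0]]'; python3 -m pendant '[[0,0,0,0.166],[0,0,0,0.166],[0,0,0,0.166],[0,0,0,0.166],[0,0,0,0.167],[0,0,0,0]]'; python3 g.py .566 .07 .26 0
```

```text
t: 8.62
ee_pos: [0.5646, 0.0675, 0.3379]
orientation: [0.914, 0.406, -0.0, -0.0]
contact_force: [0.7, -2.0, -2.0]
opening: 0.0193
t: 9.38
ee_pos: [0.565, 0.0645, 0.3378]
orientation: [1.0, 0.001, -0.0, 0.0]
contact_force: [-0.4, -0.5, -0.8]
opening: 0.019
t 9.38 pos [0.565  0.0645 0.3378] yaw 0.15 z [-0.001 -0.    -1.   ] F [-0.44 -0.46 -0.82] M [ 0.031 -0.02   0.019] open 0.019
tool shift cm [ 0.1  -0.56  7.78]
turn 0.003
```

```bash
python3 -m pendant '[[0.1,-0.6,1,0],[0,0,2,0],[0,0,1.8,0],[0,0,0,0],[0,0,0,0]]'; python3 g.py .566 .07 .1965 0;python3 - <<'E'
from h import *
g=snap("side","b1s",(190,260,160,310),4);
e=sense()["ee_pos"];print(proj(g,[[e[0],e[1],e[2]-.1495],[.566,.0525,.115]]))
snap("top","b1t",(160,240,150,230),7)
E
```

```text
t: 10.0
ee_pos: [0.5665, 0.0705, 0.2907]
orientation: [1.0, 0.001, 0.0, -0.0]
contact_force: [-0.2, 0.1, -1.1]
opening: 0.0193
t 10.0 pos [0.5665 0.0705 0.2907] yaw 0.06 z [ 0.  0. -1.] F [-0.15  0.1  -1.13] M [-0.012 -0.018  0.031] open 0.0193
tool shift cm [-0.06  0.05  9.42]
turn 0.001
[[219.09783377 245.60620728]
 [224.28623669 249.22562336]]
```

View pics/b1s.png

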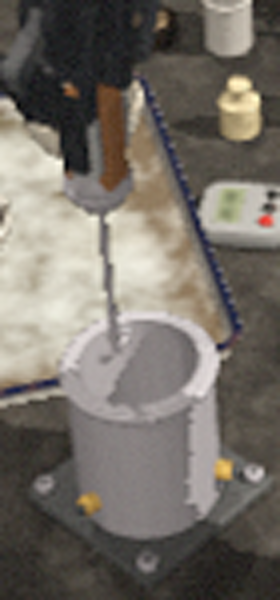

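View pics/b1t.png

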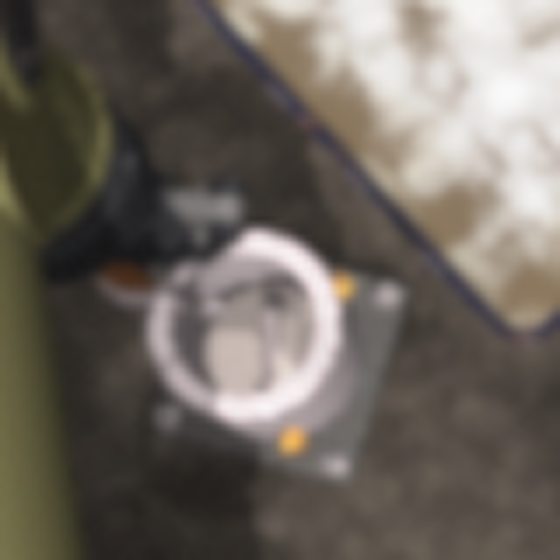

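```bash
python3 -m pendant '[[0,0,1.5,0],[0,0,2,0],[0,0,2,0],[0,0,1.5,0],[0,0,1,0],[0,0,0.4,0],[0,0,0,0],[0,0,0,0]]'; python3 g.py .566 .07 .1965 0;python3 - <<'E'
from h import *
snap("top","b2t",(170,230,165,225),10)
E
```

```text
t: 11.1
ee_pos: [0.5667, 0.0706, 0.207]
orientation: [1.0, 0.0, 0.001, 0.0]
contact_force: [-0.9, 0.1, -1.6]
opening: 0.0194
t 11.1 pos [0.5667 0.0706 0.207 ] yaw 0.05 z [ 0.001 -0.    -1.   ] F [-0.92  0.09 -1.62] M [-0.009 -0.008 -0.033] open 0.0194
tool shift cm [-0.08  0.06  1.05]
turn 0.001
```

View pics/b2t.png

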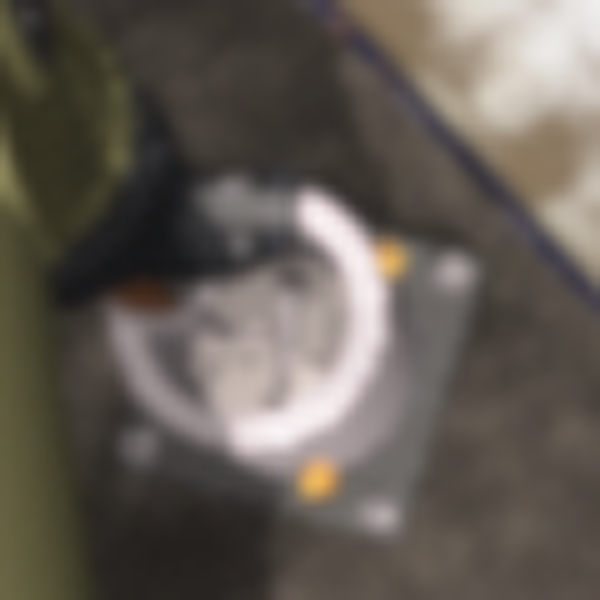

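```bash
python3 -m pendant '[[0,0,0.5,0],[0,0,0.5,0],[0,0,0,0],[0,0,0,0]]'; python3 g.py;python3 -m pendant '[[0,0.3,0,0],[0,0.3,0,0],[0,0,0,0]]'; python3 g.py;python3 - <<'E'
from h import *
T=np.mean([get_image("top")["frame"].astype(float) for i in range(3)],0)
u=cv2.resize(T[185:210,182:210],None,fx=24,fy=24,interpolation=cv2.INTER_LANCZOS4);u=u+1.0*(u-cv2.GaussianBlur(u,(0,0),28))
cv2.imwrite("pics/b3.png",cv2.cvtColor(np.clip(u,0,255).astype(np.uint8),cv2.COLOR_RGB2BGR))
E
```

```text
t: 11.65
ee_pos: [0.5663, 0.0705, 0.1962]
orientation: [1.0, 0.0, -0.0, 0.0]
contact_force: [0.3, -0.2, -2.1]
opening: 0.0193
t 11.65 pos [0.5663 0.0705 0.1962] yaw 0.05 z [-0. -0. -1.] F [ 0.3  -0.2  -2.07] M [-0.016  0.016 -0.023] open 0.0193
t: 12.02
ee_pos: [0.5664, 0.0639, 0.1963]
orientation: [1.0, -0.0, 0.0, 0.0]
contact_force: [-0.4, 0.4, -0.6]
opening: 0.0191
t 12.03 pos [0.5664 0.0639 0.1963] yaw -0.0 z [ 0. -0. -1.] F [-0.4   0.39 -0.55] M [0.012 0.011 0.021] open 0.0191
```

View pics/b3.png

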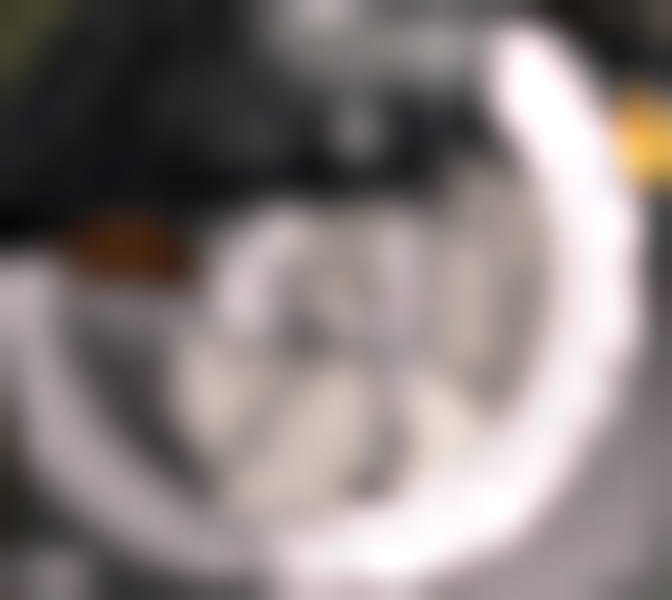

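```bash
for i in 1 2; do python3 -m pendant '[[0,0.2,0,0],[0,0.2,0,0],[0,0,0,0]]' >/dev/null; python3 g.py; done; python3 -m pendant '[[0,0.1,0,0],[0,0.1,0,0],[0,0,0,0]]'>/dev/null; python3 g.py;python3 - <<'E'
from h import *
T=np.mean([get_image("top")["frame"].astype(float) for i in range(3)],0)
u=cv2.resize(T[185:210,182:210],None,fx=24,fy=24,interpolation=cv2.INTER_LANCZOS4);u=u+1.0*(u-cv2.GaussianBlur(u,(0,0),28))
cv2.imwrite("pics/b4.png",cv2.cvtColor(np.clip(u,0,255).astype(np.uint8),cv2.COLOR_RGB2BGR))
E
```

```text
t 12.55 pos [0.5663 0.0601 0.1963] yaw 0.02 z [-0. -0. -1.] F [ 0.18  0.69 -2.08] M [ 0.03  -0.05  -0.041] open 0.0189
t 12.93 pos [0.5663 0.0562 0.1963] yaw 0.02 z [-0. -0. -1.] F [-0.07  0.22 -0.93] M [ 0.019 -0.061  0.057] open 0.019
t 13.3 pos [0.5663 0.0544 0.1963] yaw 0.04 z [-0. -0. -1.] F [ 1.19 -0.84 -1.68] M [-0.041 -0.015 -0.016] open 0.0193
```

View pics/b4.png

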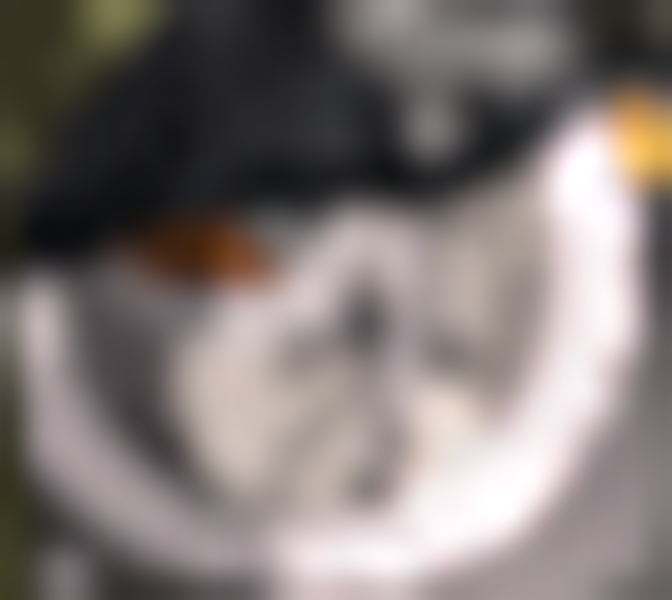

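```bash
python3 -m pendant '[[0,0,-0.3,0],[0,0,-0.3,0],[0,0,-0.2,0],[0,0,0,0],[0,0,0,0]]' >/dev/null; python3 g.py; for i in 1 2 3 4; do python3 -m pendant '[[0,0,-0.1,0],[0,0,-0.1,0],[0,0,0,0]]' >/dev/null; python3 g.py; done
```

```text
t 14.07 pos [0.5663 0.0544 0.2042] yaw 0.05 z [-0. -0. -1.] F [-0.07  0.25 -2.19] M [ 0.018 -0.038 -0.029] open 0.0192
t 14.45 pos [0.5664 0.0545 0.2064] yaw 0.05 z [ 0. -0. -1.] F [ 0.03 -0.69 -1.18] M [-0.021  0.001 -0.012] open 0.019
t 14.82 pos [0.5664 0.0545 0.2084] yaw 0.05 z [ 0. -0. -1.] F [-0.1   0.27 -3.31] M [-0.006  0.013 -0.005] open 0.0191
t 15.2 pos [0.5663 0.0545 0.2103] yaw 0.05 z [-0. -0. -1.] F [-0.17  0.13 -1.24] M [0.007 0.013 0.025] open 0.0189
t 15.57 pos [0.5659 0.0547 0.2113] yaw 0.06 z [-0.001  0.001 -1.   ] F [ 1.3   1.07 -9.53] M [ 0.393 -0.448  0.016] open 0.0192
```

```bash
for i in 1 2 3; do python3 -m pendant '[[0,0,-0.1,0],[0,0,-0.05,0],[0,0,0,0]]' >/dev/null; python3 g.py; done
```

```text
t 15.95 pos [0.5656 0.0546 0.2131] yaw 0.05 z [-0.002  0.    -1.   ] F [ -0.7    1.02 -11.54] M [ 0.525  0.08  -0.012] open 0.0191
t 16.32 pos [0.566  0.0544 0.2151] yaw 0.04 z [-0.001 -0.    -1.   ] F [ -0.46   1.54 -12.45] M [ 0.47   0.209 -0.055] open 0.0192
t 16.7 pos [0.5663 0.0544 0.2169] yaw 0.04 z [ 0. -0. -1.] F [  0.     1.55 -11.23] M [ 0.372  0.252 -0.007] open 0.0192
```

```bash
for i in 1 2 3; do python3 -m pendant '[[0,0,-0.12,0],[0,0,-0.12,0],[0,0,-0.12,0],[0,0,-0.12,0],[0,0,-0.12,0]]' >/dev/null; python3 g.py; done
```

```text
t 17.32 pos [0.5662 0.0545 0.2227] yaw 0.05 z [-0. -0. -1.] F [ -0.78   1.31 -14.55] M [ 0.498  0.106 -0.021] open 0.0193
t 17.95 pos [0.5675 0.0543 0.2305] yaw 0.03 z [ 0.003 -0.    -1.   ] F [-0.39  1.16 -7.97] M [0.201 0.101 0.027] open 0.0188
t 18.57 pos [0.5664 0.0545 0.2349] yaw 0.05 z [ 0. -0. -1.] F [-0.7   0.38 -6.17] M [0.159 0.012 0.035] open 0.019
```

```bash
python3 -m pendant '[[0,-0.1,-0.3,0],[0,-0.1,-0.5,0],[0,0,-0.8,0],[0,0,-0.8,0],[0,0,-1,0],[0,0,-1,0],[0,0,-1,0],[0,0,-1,0]]' ; python3 g.py; python3 -m pendant '[[0,0,-1,0],[0,0,-1,0],[0,0,-1,0],[0,0,-1,0],[0,0,-1,0],[0,0,-0.8,0],[0,0,-0.3,0],[0,0,0,0]]'; python3 g.py;python3 - <<'E'
from h import *
snap("side","d1s",(170,270,90,300),2.8);snap("top","d1t",(160,240,150,230),6)
E
```

```text
t: 19.58
ee_pos: [0.5664, 0.0565, 0.2996]
orientation: [1.0, 0.0, 0.0, 0.0]
contact_force: [-1.1, -0.7, -5.4]
opening: 0.0192
t 19.57 pos [0.5664 0.0565 0.2996] yaw 0.04 z [ 0. -0. -1.] F [-1.14 -0.74 -5.37] M [ 0.097 -0.022  0.016] open 0.0192
t: 20.58
ee_pos: [0.5663, 0.0565, 0.3598]
orientation: [1.0, 0.0, 0.0, 0.0]
contact_force: [0.7, -0.6, -5.9]
opening: 0.0191
t 20.57 pos [0.5663 0.0565 0.3598] yaw 0.05 z [ 0. -0. -1.] F [ 0.66 -0.64 -5.94] M [ 0.041 -0.008  0.021] open 0.0191
```

View pics/d1s.png

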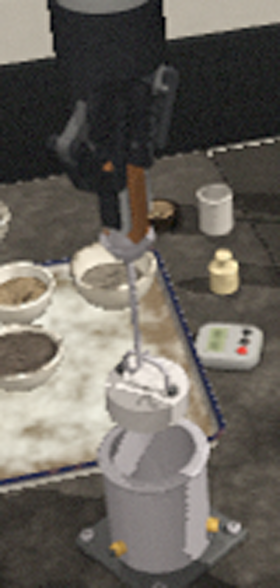

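View pics/d1t.png

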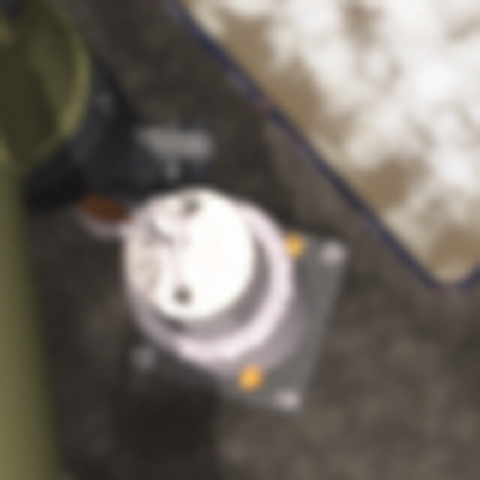

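```bash
python3 - <<'E'
from h import *
g=get_image("top");c=onz(g,(160+190/6-.5,150+255/6-.5),.186)[0];e=sense()["ee_pos"]
a=onz(g,np.array([(125,255),(255,255),(190,188),(190,322)])/6+[159.5,149.5],.186);print(a)
l=onz(g,np.array([(188,207),(183,296)])/6+[159.5,149.5],.19);print(c,e,c-e,"lugs",l,l.mean(0)-e)
E
python3 g.py .483 -.238 .3
```

```text
[[0.56657519 0.08489762 0.186     ]
 [0.566982   0.01487193 0.186     ]
 [0.60355786 0.05138908 0.186     ]
 [0.53040663 0.04835912 0.186     ]]
[0.56677871 0.04986567 0.186     ] [0.56614248 0.05639849 0.35929587] [ 0.00063623 -0.00653282 -0.17329587] lugs [[0.59225074 0.05122505 0.19      ]
 [0.54378695 0.05188553 0.19      ]] [ 0.00187637 -0.0048432  -0.16929587]
t 20.73 pos [0.5661 0.0564 0.3593] yaw 0.04 z [-0.001 -0.    -1.   ] F [-0.79 -0.45 -5.85] M [ 0.021  0.053 -0.026] open 0.019
tool shift cm [-8.33 29.43  5.94]
```

```bash
python3 -m pendant '[[-0.2,0.8,0,0],[-0.5,1.6,0,0],[-0.7,2.4,0,0],[-0.9,3,0,0],[-0.9,3.2,0,0],[-0.9,3.2,0,0],[-0.9,3.2,0,0],[-0.9,3.2,0,0],[-0.9,3,0,0],[-0.7,2.4,0,0]]'; python3 -m pendant '[[-0.5,1.6,0,0],[-0.3,1,0,0],[0,0.2,1,0],[0,0,2,0],[0,0,2,0],[0,0,2,0],[0,0,1.5,0],[0,0,1,0],[0,0,0,0],[0,0,0,0]]'; python3 g.py .483 -.2315 .2077;python3 - <<'E'
from h import *
snap("side","e1s",(260,350,110,260),4);snap("top","e1t",(240,320,180,260),6)
E
```

```text
t: 21.98
ee_pos: [0.4898, -0.2066, 0.3599]
orientation: [1.0, -0.001, -0.0, 0.001]
contact_force: [0.1, -0.7, -6.2]
opening: 0.0194
t: 23.22
ee_pos: [0.484, -0.2317, 0.2656]
orientation: [1.0, 0.0, 0.001, 0.0]
contact_force: [-0.2, -0.2, -4.6]
opening: 0.0193
t 23.23 pos [ 0.484  -0.2317  0.2656] yaw 0.06 z [ 0.001 -0.001 -1.   ] F [-0.15 -0.16 -4.58] M [ 0.035 -0.025 -0.007] open 0.0193
tool shift cm [-0.11 -0.02  5.79]
```

View pics/e1s.png

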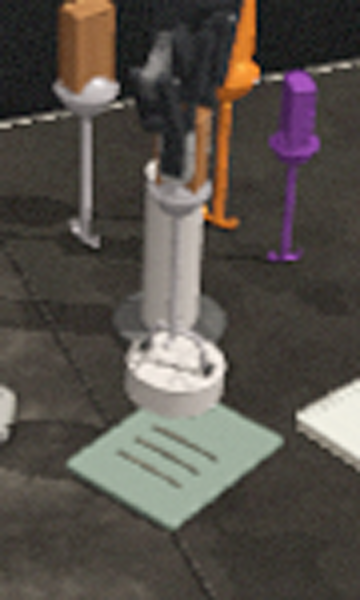

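View pics/e1t.png

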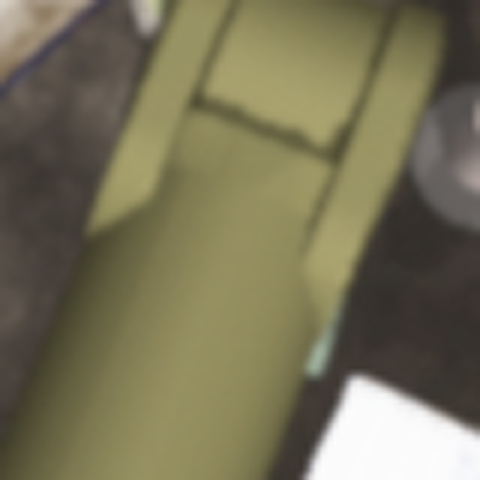

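```bash
python3 -m pendant '[[-0.1,0,1,0],[0,0,1.2,0],[0,0,1.2,0],[0,0,0.8,0],[0,0,0.5,0],[0,0,0.3,0],[0,0,0,0],[0,0,0,0]]'; python3 g.py .483 -.2315 .2077;for i in 1 2 3; do python3 -m pendant '[[0,0,0.1,0],[0,0,0.1,0],[0,0,0,0]]' >/dev/null; python3 g.py; done;  python3 - <<'E'
from h import *
snap("side","e2s",(260,350,110,260),4)
E
```

```text
t: 24.32
ee_pos: [0.4828, -0.2317, 0.2152]
orientation: [1.0, 0.0, 0.0, 0.0]
contact_force: [0.6, -0.1, -6.0]
opening: 0.0189
t 24.32 pos [ 0.4828 -0.2317  0.2152] yaw 0.05 z [ 0.001 -0.    -1.   ] F [ 0.59 -0.13 -6.03] M [ 0.075 -0.058  0.003] open 0.0189
tool shift cm [ 0.02 -0.02  0.75]
t 24.7 pos [ 0.4825 -0.2316  0.2127] yaw 0.05 z [-0. -0. -1.] F [-0.51  0.52 -6.24] M [ 0.005  0.048 -0.02 ] open 0.0189
t 25.07 pos [ 0.4825 -0.2315  0.2107] yaw 0.05 z [-0.  0. -1.] F [ 0.08 -0.6  -5.5 ] M [0.017 0.003 0.021] open 0.0192
t 25.45 pos [ 0.4825 -0.2316  0.2087] yaw 0.05 z [-0. -0. -1.] F [-0.79  0.14 -6.04] M [-0.001  0.052  0.026] open 0.0189
```

View pics/e2s.png

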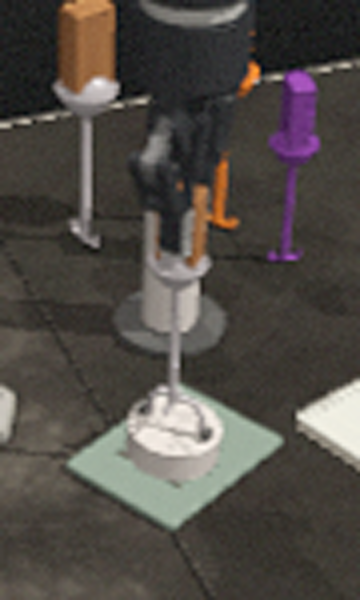

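```bash
for i in 1 2 3; do python3 -m pendant '[[0,0,0.1,0],[0,0,0.05,0],[0,0,0,0]]' >/dev/null; python3 g.py; done
```

```text
t 25.88 pos [ 0.4826 -0.2316  0.2073] yaw 0.05 z [ 0. -0. -1.] F [ 0.   -0.02 -5.38] M [ 0.111 -0.038  0.038] open 0.0193
t 26.25 pos [ 0.4831 -0.2316  0.2062] yaw 0.06 z [ 0.001 -0.    -1.   ] F [ 0.86  0.28 -4.13] M [ 0.077 -0.445  0.016] open 0.019
t 26.62 pos [ 0.4824 -0.2319  0.2045] yaw 0.03 z [-0.    -0.001 -1.   ] F [ 0.11 -0.06 -1.63] M [ 0.005 -0.029 -0.016] open 0.0189
```

```bash
python3 - <<'E'
from h import *
g=get_image("side");I=g["frame"][195:250,275:335];cv2.imwrite("pics/e3.png",cv2.cvtColor(cv2.resize(I,None,fx=12,fy=10,interpolation=cv2.INTER_CUBIC),cv2.COLOR_RGB2BGR))
hsv=cv2.cvtColor(g["frame"],cv2.COLOR_RGB2HSV);print(proj(g,[[.4825,-.238,.034],[.4825,-.238,.009]]))
th=np.linspace(0,6.28,60)
for z in(.034,.009):
  q=proj(g,np.c_[.4825+.034*np.cos(th),-.238+.034*np.sin(th),0*th+z]);print(z,q.min(0),q.max(0))
E
```

```text
[[303.628441   215.50794916]
 [303.3009118  222.18374754]]
0.034 [291.77381723 208.2024494 ] [315.53778803 223.16151838]
0.009 [291.58544761 214.8159368 ] [315.06944698 229.89815886]
```

View pics/e3.png

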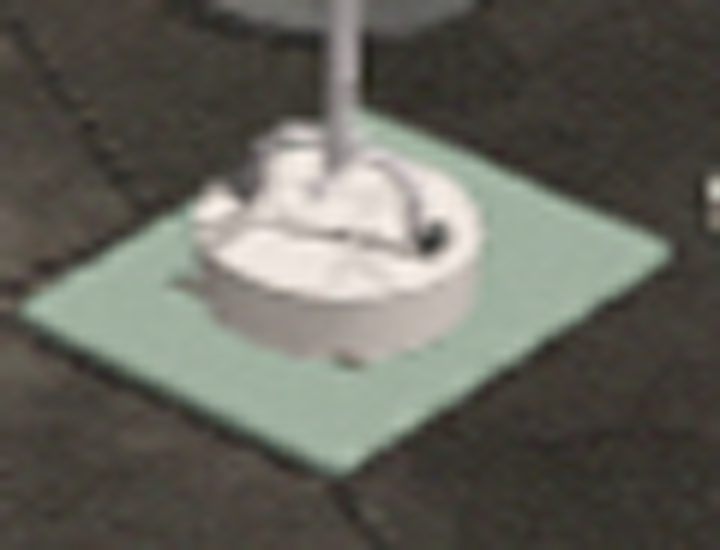

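```bash
python3 -m pendant '[[0,0,0.2,0],[0,0,0.2,0],[0,0,0.2,0],[0,0,0.15,0],[0,0,0,0],[0,0,0,0]]'; python3 g.py; python3 -m pendant '[[0,-0.2,0,0],[0,-0.2,0,0],[0,-0.2,0,0],[0,-0.2,0,0],[0,0,0,0]]'; python3 g.py; python3 -m pendant '[[0,-0.3,0,0],[0,-0.3,0,0],[0,-0.2,0,0],[0,0,0,0]]'; python3 g.py;python3 - <<'E'
from h import *
g=get_image("side");I=g["frame"][185:250,275:335];cv2.imwrite("pics/e4.png",cv2.cvtColor(cv2.resize(I,None,fx=10,fy=9,interpolation=cv2.INTER_CUBIC),cv2.COLOR_RGB2BGR))
E
```

```text
t: 27.42
ee_pos: [0.4826, -0.2316, 0.1969]
orientation: [1.0, 0.0, 0.0, 0.0]
contact_force: [0.2, 0.7, -1.7]
opening: 0.0193
t 27.43 pos [ 0.4826 -0.2316  0.1969] yaw 0.05 z [ 0. -0. -1.] F [ 0.23  0.72 -1.73] M [ 0.04   0.046 -0.029] open 0.0193
t: 28.05
ee_pos: [0.4826, -0.2234, 0.1968]
orientation: [1.0, 0.001, 0.0, 0.0]
contact_force: [0.2, 0.2, -2.4]
opening: 0.0189
t 28.05 pos [ 0.4826 -0.2234  0.1968] yaw 0.07 z [ 0. -0. -1.] F [ 0.19  0.18 -2.38] M [ 0.012  0.037 -0.036] open 0.0189
t: 28.55
ee_pos: [0.4826, -0.2154, 0.1968]
orientation: [1.0, 0.001, -0.0, 0.0]
contact_force: [-0.6, 0.4, -1.3]
opening: 0.0189
t 28.55 pos [ 0.4826 -0.2154  0.1968] yaw 0.07 z [-0. -0. -1.] F [-0.62  0.4  -1.27] M [-0.01  -0.037 -0.051] open 0.0189
```

View pics/e4.png

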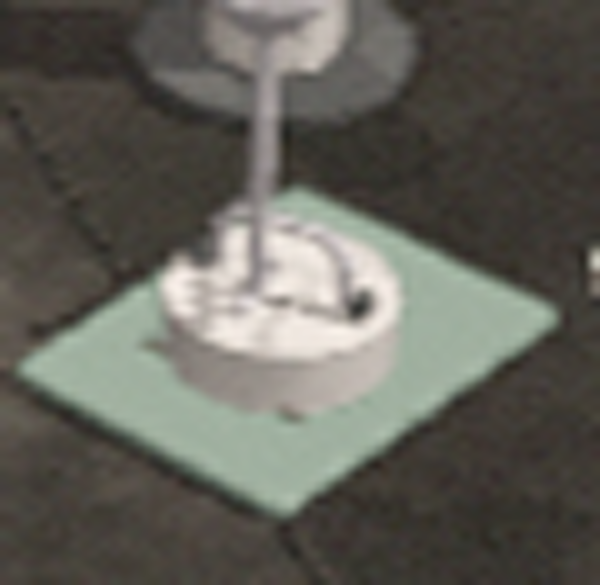

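```bash
python3 -m pendant '[[0,-0.2,0,0],[0,0,-0.3,0],[0,0,-0.3,0],[0,0,-0.3,0],[0,0,-0.3,0],[0,0,0,0]]'; python3 g.py; python3 -m pendant '[[0,0,-0.5,0],[0,0,-1,0],[0,0,-1.5,0],[0,0,-2,0],[0,0,-2,0],[0,0,-2,0],[0,0,-2,0],[0,0,-2,0],[0,0,0,0]]'; python3 g.py .5512 -.392 .340 47.65;python3 - <<'E'
from h import *
g=get_image("side");I=g["frame"][90:250,275:335];cv2.imwrite("pics/e5.png",cv2.cvtColor(cv2.resize(I,None,fx=4,fy=3.7,interpolation=cv2.INTER_CUBIC),cv2.COLOR_RGB2BGR))
E
```

```text
t: 29.35
ee_pos: [0.4827, -0.2137, 0.2092]
orientation: [1.0, 0.0, 0.0, 0.0]
contact_force: [0.6, 0.3, -3.2]
opening: 0.0192
t 29.35 pos [ 0.4827 -0.2137  0.2092] yaw 0.04 z [ 0.001 -0.    -1.   ] F [ 0.61  0.3  -3.21] M [-0.052 -0.022 -0.049] open 0.0192
t: 30.48
ee_pos: [0.4835, -0.2139, 0.3414]
orientation: [1.0, 0.0, 0.002, 0.001]
contact_force: [-0.6, -0.1, -2.0]
opening: 0.0189
t 30.48 pos [ 0.4835 -0.2139  0.3414] yaw 0.05 z [ 0.004 -0.002 -1.   ] F [-0.55 -0.13 -2.03] M [-0.017  0.001  0.037] open 0.0189
tool shift cm [ 6.76 17.82  0.21]
turn -0.831
```

View pics/e5.png

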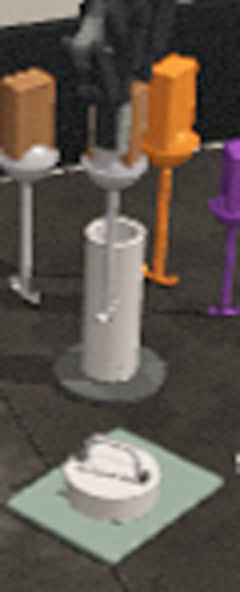

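```bash
python3 -m pendant '[[0.5,1.2,0,0],[1,2.6,0,0],[1.2,3.2,0,0],[1.2,3.2,0,0],[1.2,3.2,0,0],[1,2.6,0,0],[0.7,1.8,0,0],[0,0,0,0]]';python3 -m pendant '[[0,0,0,-0.166],[0,0,0,-0.166],[0,0,0,-0.166],[0,0,0,-0.166],[0,0,0,-0.167],[0,0,0,0],[0,0,0,0]]'; python3 g.py .5512 -.392 .340 47.65
```

```text
t: 31.52
ee_pos: [0.5499, -0.3939, 0.3363]
orientation: [1.0, -0.001, -0.002, -0.0]
contact_force: [0.2, -0.3, -1.3]
opening: 0.0192
t: 32.4
ee_pos: [0.5506, -0.3912, 0.3386]
orientation: [0.915, 0.403, -0.0, -0.0]
contact_force: [-0.8, -0.0, -1.3]
opening: 0.0192
t 32.4 pos [ 0.5506 -0.3912  0.3386] yaw 47.52 z [-0.  0. -1.] F [-0.77 -0.   -1.29] M [ 0.021  0.011 -0.017] open 0.0192
tool shift cm [-0.02  0.1  -0.14]
turn -0.002
```

```bash
python3 -m pendant '[[0,0.1,1,0],[0,0,1.5,0],[0,0,0.3,0],[0,0,0,0],[0,0,0,0]]'; python3 g.py .5512 -.392 .180 47.65; python3 - <<'E'
from h import *
S=[get_image("side") for _ in range(3)];g=S[0];I=np.mean([x["frame"].astype(float) for x in S],0)
p=I[100:165,285:325];u=cv2.resize(p,None,fx=12,fy=9,interpolation=cv2.INTER_LANCZOS4)
u=cv2.resize(p,None,fx=9,fy=9,interpolation=cv2.INTER_LANCZOS4);u=u+.8*(u-cv2.GaussianBlur(u,(0,0),11))
cv2.imwrite("pics/f1.png",cv2.cvtColor(np.clip(u,0,255).astype(np.uint8),cv2.COLOR_RGB2BGR))
e=sense()["ee_pos"];q=proj(g,[[e[0],e[1],e[2]-.1495],[e[0],e[1],e[2]-.033],[e[0],e[1],.146],[.5512,-.3915,.146]]);print(q,(q-[284.5,99.5])*9)
E
```

```text
t: 33.02
ee_pos: [0.5516, -0.3923, 0.3113]
orientation: [0.915, 0.404, 0.0, 0.0]
contact_force: [0.4, -0.3, -1.9]
opening: 0.0189
t 33.02 pos [ 0.5516 -0.3923  0.3113] yaw 47.65 z [ 0.001 -0.    -1.   ] F [ 0.39 -0.25 -1.88] M [-0.057  0.052 -0.024] open 0.0189
tool shift cm [-0.   -0.06 13.13]
turn 0.0
[[303.7647937  147.28804726]
 [305.32244251 111.91168164]
 [303.56473128 151.83174237]
 [303.59386915 151.97976399]] [[173.3831433  430.09242531]
 [187.40198263 111.7051348 ]
 [171.58258152 470.98568136]
 [171.84482232 472.31787589]]
```

View pics/f1.png

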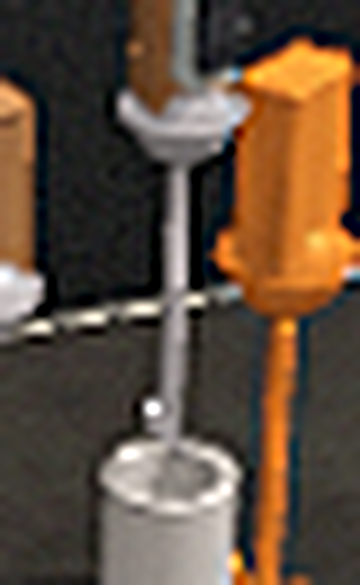

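```bash
python3 -m pendant '[[0,0,0.6,0],[0,0,0.8,0],[0,0,1,0],[0,0,1,0],[0,0,1,0],[0,0,1,0],[0,0,1,0],[0,0,1,0],[0,0,0.5,0],[0,0,0,0]]'; python3 g.py .5512 -.392 .180; python3 -m pendant '[[0,0,0.6,0],[0,0,0.6,0],[0,0,0.6,0],[0,0,0.6,0],[0,0,0.6,0],[0,0,0.6,0],[0,0,0.6,0],[0,0,0,0]]'; python3 g.py .5512 -.392 .180 
```

```text
t: 34.42
ee_pos: [0.5513, -0.3921, 0.2314]
orientation: [0.915, 0.404, -0.0, -0.0]
contact_force: [-0.3, -0.1, -1.3]
opening: 0.019
t 34.42 pos [ 0.5513 -0.3921  0.2314] yaw 47.66 z [-0.001  0.    -1.   ] F [-0.29 -0.05 -1.26] M [-0.101  0.033  0.032] open 0.019
tool shift cm [ 0.01 -0.01  5.14]
t: 35.42
ee_pos: [0.5511, -0.392, 0.189]
orientation: [0.915, 0.404, -0.0, -0.0]
contact_force: [0.7, -0.8, -1.8]
opening: 0.0189
t 35.42 pos [ 0.5511 -0.392   0.189 ] yaw 47.66 z [-0.001  0.001 -1.   ] F [ 0.75 -0.79 -1.81] M [-0.003  0.009  0.018] open 0.0189
tool shift cm [0.01 0.01 0.9 ]
```

```bash
for i in 1 2 3; do python3 -m pendant '[[0,0,0.15,0],[0,0,0.15,0],[0,0,0,0]]'>/dev/null; python3 g.py; done; for i in 1 2 ; do python3 -m pendant '[[0,0,0.1,0],[0,0,0,0]]'>/dev/null; python3 g.py; done
```

```text
t 35.8 pos [ 0.5514 -0.3922  0.1868] yaw 47.66 z [-0. -0. -1.] F [-0.52 -0.39 -2.13] M [-0.012  0.028 -0.048] open 0.0192
t 36.17 pos [ 0.5513 -0.3922  0.1836] yaw 47.66 z [-0.  0. -1.] F [ 0.05 -0.35 -1.55] M [-0.023 -0.048 -0.032] open 0.0191
t 36.55 pos [ 0.5513 -0.3922  0.1806] yaw 47.66 z [-0.  0. -1.] F [ 0.82 -0.78 -1.09] M [0.047 0.027 0.006] open 0.0191
t 36.8 pos [ 0.5513 -0.3923  0.1798] yaw 47.66 z [-0. -0. -1.] F [-0.37  0.33 -1.99] M [-0.073  0.103  0.033] open 0.0189
t 37.05 pos [ 0.5514 -0.3923  0.1792] yaw 47.66 z [ 0. -0. -1.] F [-1.33  0.26  0.38] M [-0.034  0.242 -0.024] open 0.0189
```

```bash
python3 -m pendant '[[0,0,0,0],[0,0,0,0],[0,0,0,0],[0,0,0,0]]' 0.55; python3 g.py; python3 -m pendant '[[0,0,-0.5,0],[0,0,-1,0],[0,0,-2,0],[0,0,-2,0],[0,0,-3,0],[0,0,-3,0],[0,0,-3,0],[0,0,0,0]]'; python3 g.py; python3 - <<'E'
from h import *
snap("side","z1",(265,345,100,250),4);snap("top","z1t",(240,390,130,260),5)
E
```

```text
t: 37.55
ee_pos: [0.5515, -0.3922, 0.1789]
orientation: [0.915, 0.404, 0.0, 0.0]
contact_force: [-0.5, 0.2, 0.4]
opening: 0.0469
t 37.55 pos [ 0.5515 -0.3922  0.1789] yaw 47.66 z [ 0. -0. -1.] F [-0.55  0.22  0.39] M [ 0.012  0.053 -0.065] open 0.0469
t: 38.55
ee_pos: [0.5527, -0.3927, 0.3288]
orientation: [0.915, 0.404, 0.002, 0.003]
contact_force: [-0.2, -0.4, -0.3]
opening: 0.047
t 38.55 pos [ 0.5527 -0.3927  0.3288] yaw 47.66 z [ 0.006 -0.004 -1.   ] F [-0.16 -0.45 -0.29] M [0.02  0.02  0.007] open 0.047
```

View pics/z1.png

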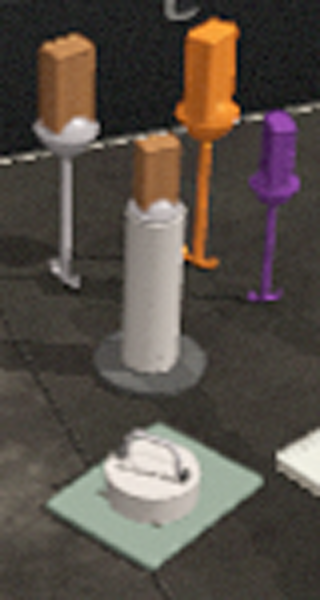

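View pics/z1t.png

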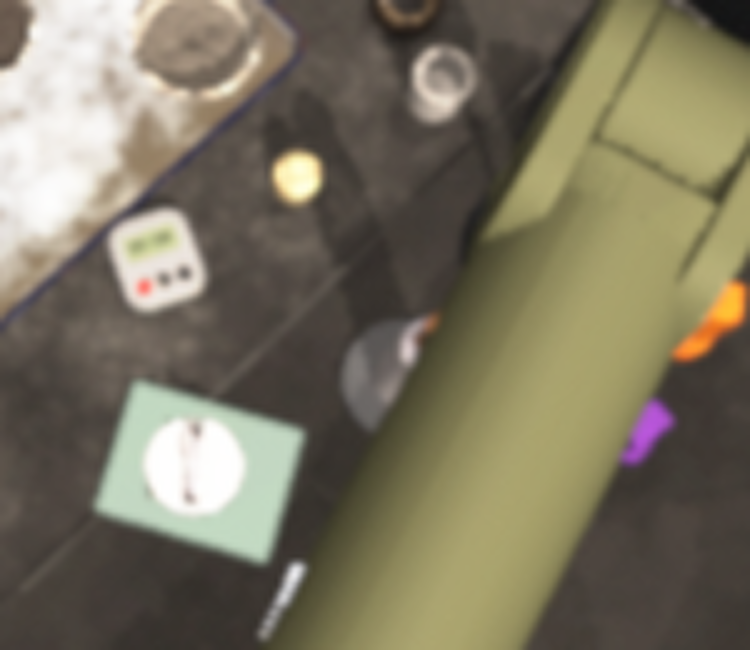

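```bash
python3 - <<'E'
from h import *
g=get_image("top")
d=onz(g,(240+194/5-.5,130+466/5-.5),.034)[0];p=onz(g,np.array([(137,380),(305,432),(268,563),(95,508)])/5+[239.5,129.5],.009);print(d,p.mean(0))
a=np.radians(73.5);v=(d-p.mean(0))[:2];print("across",v@[np.sin(a),-np.cos(a)],"along",v@[np.cos(a),np.sin(a)])
b=cv2.imread("pics/side0.png").astype(int);c=cv2.cvtColor(get_image("side")["frame"],cv2.COLOR_RGB2BGR).astype(int)
D=abs(b-c).max(2)
for n,(x0,x1,y0,y1) in dict(watch=(238,266,204,224),weight=(243,257,178,197),cup=(240,255,154,175),cup2=(138,170,278,310),hook=(296,313,130,165),blackcup=(218,236,158,176)).items(): print(n,D[y0:y1,x0:x1].mean().round(1))
E
```

```text
[ 0.48525934 -0.23627294  0.034     ] [ 0.48474075 -0.24237653  0.009     ]
across -0.00123628013409848 along 0.0059995354734168685
watch 2.7
weight 3.1
cup 18.6
cup2 3.4
hook 6.6
blackcup 11.8
```

```bash
python3 - <<'E'
from h import *
b=cv2.imread("pics/side0.png")[145:200,205:270];c=cv2.cvtColor(get_image("side")["frame"],cv2.COLOR_RGB2BGR)[145:200,205:270]
cv2.imwrite("pics/z2.png",cv2.resize(np.hstack([b,c]),None,fx=6,fy=6,interpolation=cv2.INTER_CUBIC))
E
```

```text
(no output)
```

View pics/z2.png

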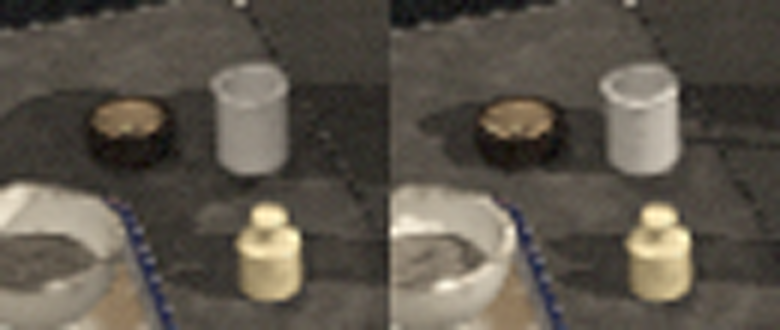

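Only the shadows have changed between the two pictures; nothing has moved. Handing in.

```bash
python3 g.py; python3 -c "
from plant import sign_off
print(sign_off())"
```

```text
t 38.8 pos [ 0.551  -0.392   0.3226] yaw 47.66 z [-0.002  0.001 -1.   ] F [ 0.04 -0.2  -0.18] M [-0.035 -0.039 -0.004] open 0.0471
the job is handed in; nothing more can be done
None
```

I did the whole job and handed it in at about 39 s. `sign_off` gives no verdict, so the results below are from my own checks.

**What I did:** I took the smaller brown-handled hook from its tube stand and caught the nearly upright bail. The highest pull I saw between moves was about 13 N. I lifted the disc clear, with its upper face about 0.186 m above the mould's origin, and set it on the glass plate. I then unhooked and put the hook back in its stand.

**Last checks:**
- **Disc:** it looks flat on the plate. Its centre is about 1 mm off across and 6 mm off along the plate, within the 17 mm and 32 mm limits.
- **Hook:** it stands upright in the tube, seated at the same height as when I took it (tool centre at z = 0.179 m). The gripper is open and well above it.
- **Bystanders:** the stopwatch, brass weight and cups look unmoved. A picture difference at two of the cups turned out to be shadow only.

**Disagreements and gaps:**
- The two cameras disagreed by up to about 6 mm on the plate's centre, so I aimed at the average.
- My first estimate of the mould's rim from the side picture was several mm off. I used the base bolts and the top view instead.
- I never felt the shank touch the bail, only the catch when I lifted.

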